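# Move the stencil frame from the decorating board to the drying dock

### The job

Swing the spring-loaded hold-down finger up by its red bar until it snaps open, while the blue stencil frame still lies in the decorating board; then take the frame by its yellow rib and set it flat in the drying dock's bay, slid fully home against the stops so that its edge presses the red switch lever. Let go of it there, and leave the icing bottles, mug, jar and spatula where they are.

Things in the scene. Friction and masses are not known exactly. Their poses are not given: they have to be found in the camera images.
- finger (a joint): hold-down finger of the decorating board, hinge angle in rad: 0 = down, its rubber pad pressing on the far edge of the stencil frame with about 6 N; grows as the red bar is raised and swung back towards the hinge; end stop 1.5. Its spring works over-centre: below 0.75 it pulls the finger down, above about 0.8 it pulls the finger up and back by itself to the 1.5 stop, where it stays. Raising the bar takes about 6 N at first.
- finger_bar (a point): centre of the red round cross bar on top of the finger, 50 mm long, 16 mm in diameter, parallel to the hinge (board y); moves with the finger on a circle about finger_hinge (66 mm in front of it and 34 mm above it when down). With the finger down it stands 84 mm above the table, 59 mm above the frame's edge; a thin stalk holds it from below, its two flat ends are free.
- finger_hinge (a point): middle of the finger's hinge pin, 50 mm above the table, between two small dark cheeks; the hinge line runs along the board's y
- board: fixed light-wood decorating board 290 x 170 x 15 mm (its x, y, z); origin at the centre of its underside, x points from the frame's side towards the finger's hinge. Low steel rails, 5 mm high, surround the frame with 2 mm play, so the frame must be lifted out. The finger is hinged 105 mm towards +x of the origin.
- frame_grip (a point): middle of the yellow grip rib on the loose stencil frame. The frame is a blue rectangular rim 160 x 120 x 10 mm (x, y, z) with a clear panel carrying coloured dots, 0.2 to 0.4 kg; the rib, 70 mm along x, 14 mm thick in y, stands upright at its centre from the panel to 48 mm above the frame's underside. This point is over the frame's centre, 29 mm above its underside; z up. At the start the frame lies in the board, centred 35 mm towards the board's -x.
- dock: fixed grey drying dock 240 x 180 x 20 mm (x, y, z), origin at the centre of its underside, x points towards its white fan housing (40 mm high) and the two black rubber stops. The bay floor is 20 mm above the table, between two steel side guides 132 mm apart and 8 mm high; it is open at the -x end. The stop faces are 60 mm towards +x of the origin.
- dock_seat (a point): point on the bay floor under the centre of a frame that is fully home against the stops (20 mm towards the dock's -x from its origin); the frame's x lies along the dock's x, either way round
- lever (a joint): red presence-switch lever between the stops, hinged upright, angle in rad: 0 = free, its tip reaching about 16 mm into the bay in front of the stops, 5 to 17 mm above the floor; grows as the frame's edge pushes it towards the housing, about 0.3 with the frame against the stops; the switch closes at 0.2. Light spring, about 0.3 N at the tip; lowering the frame on top of it jams it.
- lever_tip (a point): tip of the red lever, 11 mm above the bay floor, moves with it
- bottle_red: icing bottle with a red tip, 48 mm wide, 115 mm high, origin at its foot; bystander
- bottle_green: icing bottle with a green tip, 48 mm wide, 115 mm high, origin at its foot; bystander
- mug: white mug, 76 mm wide, 85 mm high, origin at its foot; bystander
- spatula: spatula 240 mm long lying flat, origin on its underside; bystander
- jar: amber jar, 70 mm wide, 90 mm high, origin at its foot; bystander

How it is judged:
By the outcome, as a careful person would: the job done as asked, in the order asked, and still so for the second after the job is handed in, with the robot touching nothing.
It also fails if it takes over 58 s, if anything falls off the work surface, if the arm or the gripper's body presses on something with over 40 N, if the wrist force passes 120 N, or if a joint passes its speed limit or range.

### The arm

A 6-joint arm with a two-finger parallel gripper is mounted at the origin on the work surface. World frame = base frame: x ahead of the robot, y to its left, z up, the work surface at z = 0. Lengths are in m, angles in rad, forces in N, time in s.
With the tool pointing down it reaches from about 0.35 to 0.925 m from the base axis. Payload 6.4 kg.
Tool frame: the origin (TCP) lies at the very end of the fingers, on their centre line; the grasp point (between the pads) lies 19 mm behind it (grip_point_offset is the z of the grasp point in the tool frame, in m); z points along the fingers, x is the direction in which the jaws open and shut, and the axes are right-handed (so a half turn about z gives the same grasp; the last joint's range is limited). The gripper opens to 94 mm and grips with 3 to 60 N. Pads are 16 mm wide; open, the fingers measure 119 mm over their backs; the gripper's body (75 mm by 177 mm) begins 78 mm behind the grasp point.
Start: joints at [0.929, 0.245, 1.558, -0, 1.339, -0.174], TCP at [0.293, 0.58, 0.205] pointing down, gripper open.
Joint ranges: [-3.13, 3.13], [-1.02, 2.26], [0.13, 2.54], [-0.95, 4.09], [0.21, 2.88], [-2.74, 2.74]. Speed limits (rad/s): [2.57, 2.57, 3.14, 3.14, 3.14, 3.14].

### API

Orientations are given as a 3x3 rotation matrix whose columns are the frame's x, y, z axes.
In Python, from workcell import read_state, snapshot, close_job, grip_point_offset gives the robot as it stands. The module is installed in compiled form; this text tells all that it offers.
- The arm moves only by the shell command python3 -m pendant 'ROWS' [FORCE]. ROWS is text: rows parted by semicolons, each of 5 numbers parted by spaces: the shift along the tool's x, y, z in m, then the turn about the tool's z in rad, then the gripper command: -1 is shut, 1 is fully open, values between are in proportion. A call has 1 to 5 rows; each row is the pose to reach, as a shift and turn from the pose commanded when the call began, along the tool's axes at that moment; what a row does not reach only later rows make up. A row lasts 1/8 s, in which the tool goes at most 62.5 mm and 10.7 degrees, less where a joint would pass 70% of its speed; a pose out of reach is approached as far as the arm can. A call with a gripper value outside its range is refused whole. The fingers move at their own pace and stop on an object; FORCE is the grip in N (left out, the last holds). Time passes only in rows, so rows that repeat a pose let the fingers close. It gives the time, the measured TCP pose, the force and the opening at its end, in the units of the state.
- read_state(): the state, without advancing time (a new reading comes with each control period).
- snapshot(name): name is "side" or "top"; returns a dict with "image" (420x560x3 uint8, red, green, blue), "fx", "fy", "cx", "cy" (pixels), "distortion" ([k1, k2, p1, p2, k3] as OpenCV has them; the pictures are not rectified), "position" and "attitude" of the camera in the world. Camera axes: x right, y down, z forward; pixel columns grow to the right and rows downward; lengths in m; the calibration is good to about 2 mm. A picture is of the moment at which its call begins. There is no depth.
- close_job(): hands the job in, once; it reports no verdict.
The state is a dict: "t": time; "joints": joint angles; "dq": joint speeds; "tau": joint torques, N m; "position": TCP position; "tool_rot": TCP orientation; "contact_force": force on the tool from outside, world axes, zero at the start; "wrist_torque": the same for the moment, N m; "gripper_width": finger opening in m.
Only numpy, scipy, OpenCV 4.12 (cv2) and the standard library are available. Lean on these libraries where they do the work, as an engineer would, in place of code of your own. Each camera call takes 0.05 s, during which the arm holds its last target.

## Working session

There is one attempt and no reset: what is moved stays moved. The work goes in short steps, Python scripts to look and compute and a shell command to move; the robot and the scene stay as the last step left them, time stands still between calls to the robot, and variables do not carry over. Pictures are saved under pics/ and viewed, and the job is handed in when it is done.

```bash
mkdir -p pics; ls; cat > look.py <<'E'
import sys,cv2,numpy as np,pickle
from workcell import snapshot
def take(name,tag):
    s=snapshot(name); cv2.imwrite(f"pics/{tag}.png",s["image"][:,:,::-1]); pickle.dump(s,open(f"{tag}.pkl","wb")); return s
E
python3 - <<'E'
from look import take
from workcell import *
import numpy as np
for n in("side","top"):
    s=take(n,n+"0"); print(n,s["fx"],s["distortion"],s["position"],np.round(s["attitude"],3).tolist())
st=read_state(); print({k:np.round(v,4).tolist() for k,v in st.items()}, grip_point_offset)
E
```

```text
pics
side 537.4184272906834 [-0.09165011  0.          0.          0.          0.        ] [-0.18278947 -1.06273916  1.22839114] [[0.823, -0.377, 0.425], [-0.568, -0.562, 0.601], [0.013, -0.736, -0.677]]
top 488.5142190862104 [-0.17538039  0.          0.          0.          0.        ] [ 0.1483526  -0.00732056  1.80356803] [[-0.076, -0.975, 0.207], [-0.997, 0.074, -0.019], [0.003, -0.208, -0.978]]
{'t': 0.1, 'joints': [0.9289, 0.2458, 1.5589, 0.0, 1.3387, -0.1741], 'dq': [0.0004, -0.0, -0.0011, 0.0012, -0.001, -0.0004], 'tau': [-0.0006, -41.6908, -31.5528, 0.0687, 0.0309, -0.0001], 'position': [0.2928, 0.5797, 0.2045], 'tool_rot': [[0.4509, 0.8926, -0.0011], [0.8926, -0.4509, -0.0014], [-0.0017, -0.0003, -1.0]], 'contact_force': [-0.0625, -0.4049, 0.8941], 'wrist_torque': [0.0121, 0.0285, 0.0519], 'gripper_width': 0.0937} -0.0188
```

View pics/side0.png

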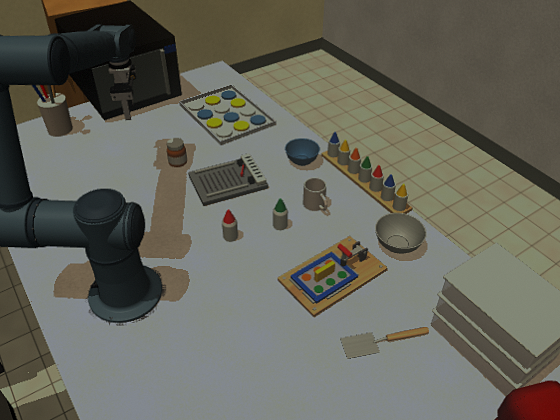

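View pics/top0.png

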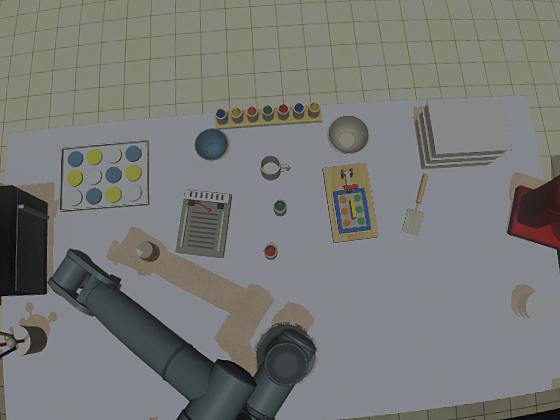

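The side view shows the board near (333,272), the finger bar near (345,250), and the dock near (228,180). In the top view the board is at (350,203) and the dock at (204,223). Next I'll enlarge both.

```bash
python3 - <<'E'
import cv2
a=cv2.imread("pics/side0.png");b=cv2.imread("pics/top0.png")
def c(im,x,y,w,h,k,n): cv2.imwrite(f"pics/{n}.png",cv2.resize(im[y:y+h,x:x+w],None,fx=k,fy=k,interpolation=cv2.INTER_CUBIC))
c(a,270,225,125,95,6,"s_board");c(b,315,155,70,95,6,"t_board")
c(a,180,145,100,65,7,"s_dock");c(b,165,180,75,85,7,"t_dock")
E
```

```text
(no output)
```

View pics/s_board.png

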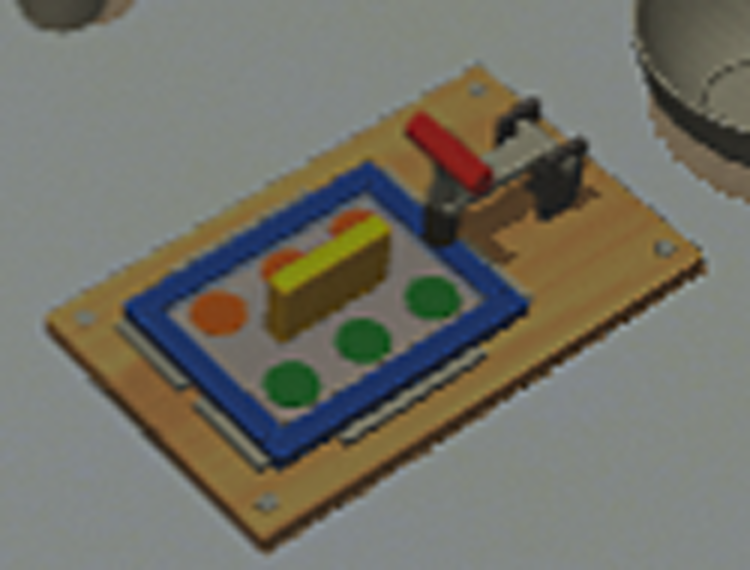

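View pics/t_board.png

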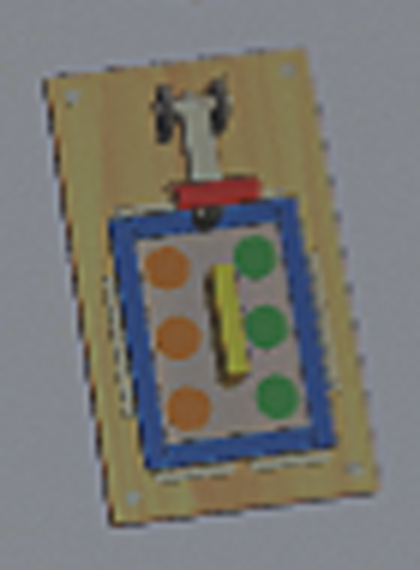

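View pics/s_dock.png

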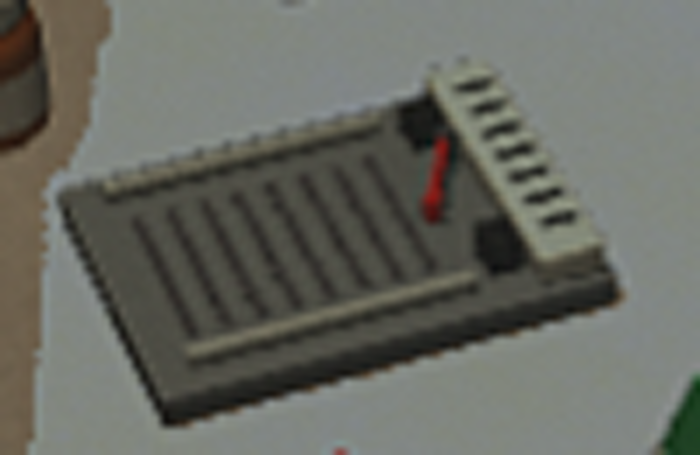

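View pics/t_dock.png

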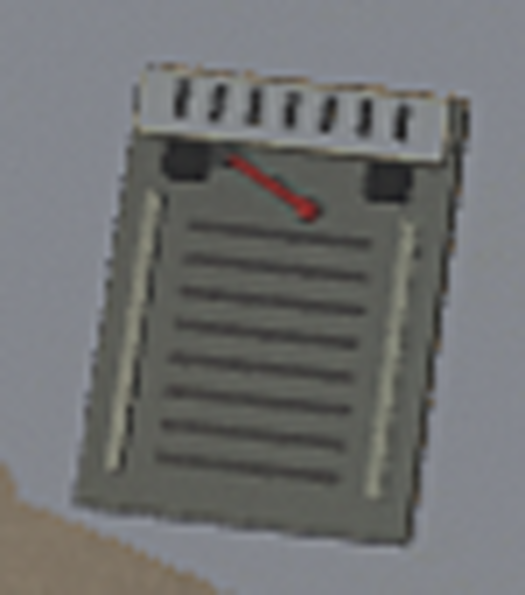

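```bash
cat > geo.py <<'E'
import numpy as np,cv2,pickle
from scipy.optimize import least_squares
def cam(tag): return pickle.load(open(tag+".pkl","rb"))
def K(s): return np.array([[s["fx"],0,s["cx"]],[0,s["fy"],s["cy"]],[0,0,1.]])
def proj(s,P):
    R=np.array(s["attitude"]).T; t=-R@np.array(s["position"])
    return cv2.projectPoints(np.asarray(P,float).reshape(-1,1,3),cv2.Rodrigues(R)[0],t,K(s),np.array(s["distortion"]))[0].reshape(-1,2)
def unc(p,k,x0,y0): return (np.asarray(p,float)+.5)/k-.5+[x0,y0]
def tri(s1,p1,s2,p2):
    f=lambda X:np.r_[proj(s1,X)[0]-p1,proj(s2,X)[0]-p2]
    r=least_squares(f,[.5,0,.05]);return r.x,r.fun
def fit(s1,p1,s2,p2,M,x0,freez=True,M2=None):
    M=np.asarray(M,float); M2=M if M2 is None else np.asarray(M2,float)
    def W(q,M):
        c,s=np.cos(q[3]),np.sin(q[3]);return M@np.array([[c,s,0],[-s,c,0],[0,0,1]])+q[:3]
    f=lambda q:np.r_[(proj(s1,W(q,M))-p1).ravel(),(proj(s2,W(q,M2))-p2).ravel()]
    r=least_squares(f,x0);return r.x,r.fun
E
cat > m1.py <<'E'
from geo import *
S=cam("side0");T=cam("top0");np.set_printoptions(precision=4,suppress=True)
sb=lambda p:unc(p,6,270,225);tb=lambda p:unc(p,6,315,155);sd=lambda p:unc(p,7,180,145);td=lambda p:unc(p,7,165,180)
h=lambda a,b,z:[(-a,b,z),(-a,-b,z),(a,-b,z),(a,b,z)]
q,r=fit(S,sb([(48,318),(265,538),(705,262),(478,66)]),T,tb([(112,522),(378,490),(302,50),(45,80)]),h(.145,.085,.015),[.6,-.2,0,0]);print("board",q,r)
qf,r=fit(S,sb([(128,312),(275,462),(528,300),(368,163)]),T,tb([(150,468),(335,447),(297,198),(108,220)]),h(.08,.06,.01),[.6,-.2,0,0]);print("frame",qf,r)
print("rib top",tri(S,sb((331,254)),T,tb((230,319))))
print("bar",tri(S,sb((450,152)),T,tb((218,191))))
c,s=np.cos(q[3]),np.sin(q[3])
B=lambda x,y,z:np.array([q[0]+c*x-s*y,q[1]+s*x+c*y,z]);print("pred bar",B(.039,0,.084),"pred rib top",B(-.035,0,.063))
M=[(-.12,.09,.02),(-.12,-.09,.02),(.12,-.09,.02)]
d,r=fit(S,sd([(62,195),(168,410),(620,290)]),T,td([(75,500),(410,540),(468,100)]),M,[.5,.2,0,0]);print("dock",d,r)
g=[tri(S,sd(a),T,td(b))[0] for a,b in [((190,352),(373,495)),((478,278),(408,225)),((108,187),(112,470)),((380,125),(152,193))]];print(np.array(g))
for a,b in((0,1),(2,3)): print("yaw",np.arctan2(*(g[b]-g[a])[1::-1]))
c,s=np.cos(d[3]),np.sin(d[3]);R=np.array([[c,s],[-s,c]])
print("guides in dock",(np.array(g)[:,:2]-d[:2])@R.T)
print("tip",tri(S,sd((432,212)),T,td((310,212))))
E
python3 m1.py
```

```text
board [ 0.5421 -0.2849 -0.0028  0.0506] [-1.0323  0.0903 -0.4336  0.9777  0.1486 -0.502   0.0264  0.1753 -0.2879
  0.0841  0.2011 -0.4284  0.4334 -0.9121 -0.2272 -0.7597]
frame [ 0.5056 -0.2876  0.0152  0.0545] [-1.2779 -0.7655  0.5982  0.2864  0.0739  0.893  -0.138  -0.0784 -0.3909
  0.1675  0.5331 -0.5597 -0.1286 -0.4496  0.1236 -0.1715]
rib top (array([ 0.5059, -0.2872,  0.063 ]), array([-0.2234,  0.0655,  0.1019, -0.2773]))
bar (array([ 0.5799, -0.2841,  0.0879]), array([-0.0946,  0.0291,  0.045 , -0.1153]))
pred bar [ 0.581  -0.2829  0.084 ] pred rib top [ 0.5071 -0.2867  0.063 ]
dock [ 0.5028  0.268  -0.0059 -0.1894] [-0.205   0.3825 -0.5539  0.2138  0.3847 -0.4086  0.0028 -0.1649 -0.2012
 -0.1326  0.2276 -0.1691]
[[0.3913 0.2176 0.0297]
 [0.537  0.1913 0.0264]
 [0.4159 0.3544 0.0305]
 [0.5636 0.3295 0.0234]]
yaw -0.17853054986147418
yaw -0.16729996567773617
guides in dock [[-0.1    -0.0705]
 [ 0.048  -0.0689]
 [-0.1016  0.0685]
 [ 0.0481  0.0718]]
tip (array([0.5446, 0.2437, 0.0309]), array([-0.1253,  0.0322,  0.0412, -0.1296]))
```

```bash
cat > to.py <<'E'
import sys,numpy as np
from workcell import read_state
x,y,z,yaw=map(float,sys.argv[1:5])
s=read_state();R=np.array(s["tool_rot"]);p=np.array(s["position"])
d=R.T@(np.array([x,y,z])-p);a=np.arctan2(R[1,0],R[0,0])
print("t",round(s["t"],2),"pos",p.round(4),"yaw",round(a,4),"F",np.round(s["contact_force"],1),"w",round(s["gripper_width"],4))
print("shift",d.round(4),"turn",round(a-yaw,4),"rows",np.linalg.norm(d)/.0625)
E
python3 to.py .5805 -.2835 .2 1.623
```

```text
t 0.1 pos [0.2928 0.5797 0.2045] yaw 1.103 F [-0.1 -0.4  0.9] w 0.0937
shift [-0.6407  0.6461  0.0054] turn -0.52 rows 14.558899471175915
```

```bash
python3 -m pendant '0.043 -0.043 0 0 1;-0.0427 0.0431 0 0 1' >/dev/null 2>&1 & sleep 0; kill %1 2>/dev/null; wait; python3 to.py .5805 -.2835 .2 1.623
```

```text
t 0.1 pos [0.2928 0.5797 0.2045] yaw 1.103 F [-0.1 -0.4  0.9] w 0.0937
shift [-0.6407  0.6461  0.0054] turn -0.52 rows 14.558899471175915
```

That command was mistyped and got cancelled before anything moved. Here is the proper move.

```bash
python3 -m pendant '-0.043 0.043 0 0 1;-0.086 0.086 0 0 1;-0.129 0.129 0 0 1;-0.172 0.172 0 0 1;-0.215 0.215 0 0 1'
python3 -m pendant '-0.043 0.043 0 0 1;-0.086 0.086 0 0 1;-0.129 0.129 0 0 1;-0.172 0.172 0 0 1;-0.215 0.215 0 0 1'
python3 to.py .5805 -.2835 .15 1.623
```

```text
t: 0.72
position: [0.3881, 0.2894, 0.2052]
tool_rot: [[0.451, 0.893, -0.0], [0.893, -0.451, -0.0], [-0.0, -0.0, -1.0]]
contact_force: [1.3, -0.3, -0.0]
gripper_width: 0.0943
t: 1.35
position: [0.4831, 0.0005, 0.2053]
tool_rot: [[0.451, 0.892, 0.0], [0.892, -0.451, 0.0], [0.0, 0.0, -1.0]]
contact_force: [0.3, 0.7, 0.7]
gripper_width: 0.094
t 1.35 pos [0.4831 0.0005 0.2053] yaw 1.1027 F [0.3 0.7 0.7] w 0.094
shift [-0.2095  0.2151  0.0553] turn -0.5203 rows 4.885184824431098
```

```bash
python3 -m pendant '-0.042 0.043 0 -0.1 1;-0.084 0.086 0 -0.2 1;-0.126 0.129 0.01 -0.3 1;-0.168 0.172 0.03 -0.41 1;-0.2095 0.215 0.05 -0.52 1'
python3 -m pendant '0 0 0 0 1;0 0 0 0 1'
python3 - <<'E'
from look import take
import cv2
for n,(x,y,w,h) in(("side",(270,185,150,120)),("top",(300,120,110,130))):
    take(n,n+"1");im=cv2.imread(f"pics/{n}1.png")[y:y+h,x:x+w];cv2.imwrite(f"pics/{n}1c.png",cv2.resize(im,None,fx=4.5,fy=4.5,interpolation=cv2.INTER_CUBIC))
E
python3 to.py .5805 -.2835 .065 1.623
```

```text
t: 1.98
position: [0.5803, -0.2821, 0.155]
tool_rot: [[-0.055, 0.998, -0.0], [0.998, 0.055, 0.0], [0.0, -0.0, -1.0]]
contact_force: [0.3, 0.9, 0.6]
gripper_width: 0.0937
t: 2.22
position: [0.5797, -0.2797, 0.1555]
tool_rot: [[-0.052, 0.999, -0.001], [0.999, 0.052, 0.001], [0.001, -0.001, -1.0]]
contact_force: [0.6, 0.3, 0.6]
gripper_width: 0.0942
t 2.33 pos [ 0.5802 -0.2791  0.1568] yaw 1.624 F [ 0.6  0.3 -0.2] w 0.0943
shift [-0.0043 -0.      0.0918] turn 0.001 rows 1.4709031559659902
```

View pics/side1c.png

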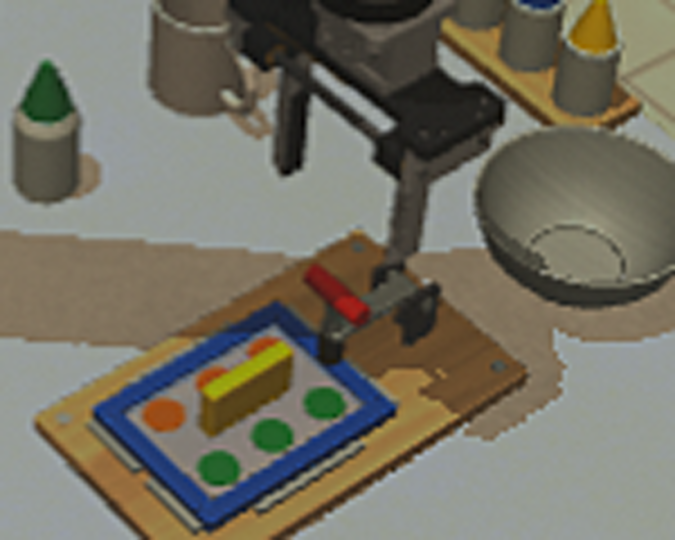

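View pics/top1c.png

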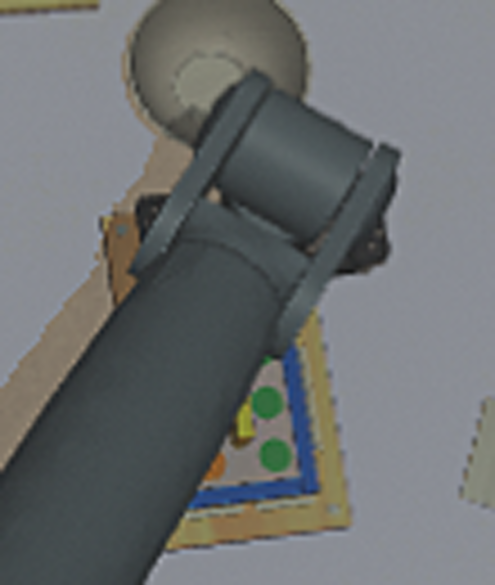

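Side crop: the jaws straddle the bar in y, with tips near (290,170) and (405,258) and the bar at (338,293). They are lined up, so I'll descend.

```bash
python3 -m pendant '-0.004 0 0.03 0 1;-0.004 0 0.06 0 1;-0.004 0 0.08 0 1;-0.004 0 0.09 0 1;-0.004 0 0.09 0 1'
python3 - <<'E'
from look import take
import cv2
for n,(x,y,w,h) in(("side",(290,215,120,90)),):
    take(n,n+"2");im=cv2.imread(f"pics/{n}2.png")[y:y+h,x:x+w];cv2.imwrite(f"pics/{n}2c.png",cv2.resize(im,None,fx=6,fy=6,interpolation=cv2.INTER_CUBIC))
E
python3 to.py .5805 -.2835 .065 1.623
```

```text
t: 2.95
position: [0.5803, -0.2839, 0.066]
tool_rot: [[-0.053, 0.999, -0.0], [0.999, 0.053, 0.0], [0.0, -0.0, -1.0]]
contact_force: [0.1, 0.9, -0.0]
gripper_width: 0.0941
t 3.0 pos [ 0.5807 -0.2843  0.0667] yaw 1.6233 F [-0.1 -0.1  0.6] w 0.0941
shift [ 0.0009 -0.0002  0.0017] turn 0.0003 rows 0.030660800469309482
```

View pics/side2c.png

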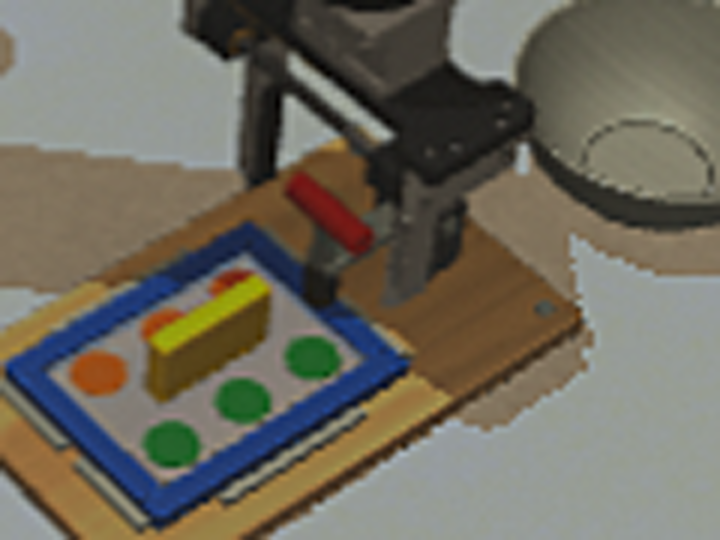

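The jaw tips are at (262,180) and (400,300). The bar, (300,185) to (360,240), lies between them at about the grasp height, so I'll close on its ends.

```bash
python3 -m pendant '0 0 0 0 -1;0 0 0 0 -1;0 0 0 0 -1;0 0 0 0 -1;0 0 0 0 -1' 25; python3 to.py .5805 -.2835 .065 1.623
```

```text
t: 3.62
position: [0.5802, -0.2834, 0.0659]
tool_rot: [[-0.052, 0.999, -0.0], [0.999, 0.052, 0.002], [0.002, -0.0, -1.0]]
contact_force: [-1.0, 3.2, 0.9]
gripper_width: 0.0496
t 3.62 pos [ 0.5802 -0.2834  0.0659] yaw 1.6226 F [-1.   3.2  0.9] w 0.0496
shift [-0.0001  0.0003  0.0009] turn -0.0004 rows 0.015284584581470872
```

```bash
python3 -m pendant '0 0.004 -0.0065 0 -1;0 0.008 -0.0124 0 -1;0 0.013 -0.018 0 -1;0 0.0184 -0.023 0 -1;0 0.0184 -0.023 0 -1'; python3 to.py .5805 -.2835 .065 1.623
```

```text
t: 4.25
position: [0.5991, -0.2825, 0.0893]
tool_rot: [[-0.052, 0.999, 0.0], [0.999, 0.052, 0.001], [0.001, 0.0, -1.0]]
contact_force: [-2.5, 2.6, -6.6]
gripper_width: 0.0497
t 4.25 pos [ 0.5991 -0.2825  0.0893] yaw 1.6233 F [-2.5  2.6 -6.6] w 0.0497
shift [-0.0001 -0.0187  0.0243] turn 0.0003 rows 0.4899859130342378
```

```bash
python3 -m pendant '0 0.006 -0.0045 0 -1;0 0.0123 -0.0083 0 -1;0 0.026 -0.014 0 -1;0 0.0405 -0.0169 0 -1;0 0.0405 -0.0169 0 -1'; python3 - <<'E'
from look import take
import cv2
for n,(x,y,w,h) in(("side",(290,215,120,90)),):
    take(n,n+"3");im=cv2.imread(f"pics/{n}3.png")[y:y+h,x:x+w];cv2.imwrite(f"pics/{n}3c.png",cv2.resize(im,None,fx=6,fy=6,interpolation=cv2.INTER_CUBIC))
E
python3 to.py .5805 -.2835 .065 1.623
```

```text
t: 4.88
position: [0.6412, -0.2804, 0.1073]
tool_rot: [[-0.053, 0.999, 0.004], [0.999, 0.053, 0.0], [0.0, 0.004, -1.0]]
contact_force: [0.8, 5.3, -3.4]
gripper_width: 0.0496
t 4.92 pos [ 0.6408 -0.2805  0.1073] yaw 1.6234 F [-0.1  5.2 -3.1] w 0.0496
shift [ 0.0001 -0.0606  0.0421] turn 0.0004 rows 1.1799834849364317
```

View pics/side3c.png

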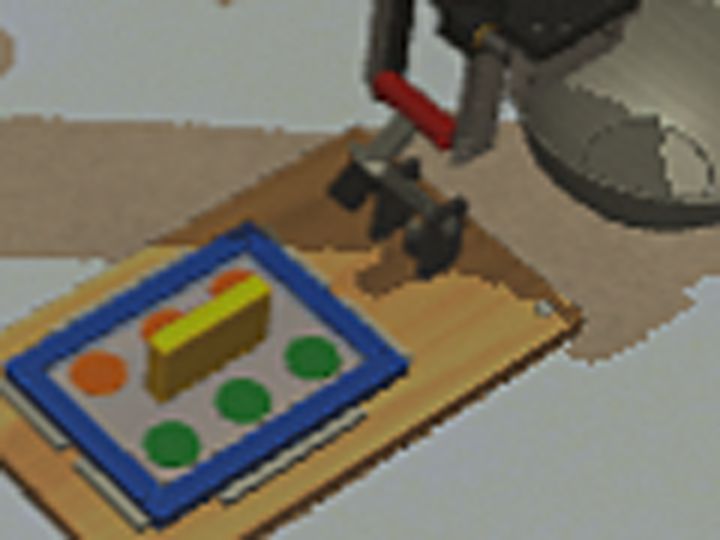

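The bar, now at (415,110), is raised to about 1.0 rad, past centre, and the frame still lies in the board. Next I open the jaws and rise.

```bash
python3 -m pendant '0 0 0 0 1;0 0 0 0 1;0 0 0 0 1;0 0 0 0 1;0 0 0 0 1'; python3 -m pendant '0 0 -0.03 0 1;0 0 -0.06 0 1;0 -0.05 -0.06 0 1;0 -0.1 -0.06 0 1;0 -0.133 -0.05 0 1'
python3 - <<'E'
from look import take
import cv2
for n,(x,y,w,h) in(("side",(270,205,130,100)),):
    take(n,n+"4");im=cv2.imread(f"pics/{n}4.png")[y:y+h,x:x+w];cv2.imwrite(f"pics/{n}4c.png",cv2.resize(im,None,fx=6,fy=6,interpolation=cv2.INTER_CUBIC))
E
python3 to.py .5065 -.2872 .025 1.623
```

```text
t: 5.55
position: [0.6391, -0.2813, 0.1059]
tool_rot: [[-0.052, 0.999, 0.0], [0.999, 0.052, -0.0], [-0.0, 0.0, -1.0]]
contact_force: [-0.2, -0.5, 0.2]
gripper_width: 0.0934
t: 6.18
position: [0.505, -0.2884, 0.1565]
tool_rot: [[-0.052, 0.999, 0.001], [0.999, 0.052, -0.001], [-0.001, 0.001, -1.0]]
contact_force: [0.0, -0.7, 0.2]
gripper_width: 0.0941
t 6.22 pos [ 0.5014 -0.2875  0.1539] yaw 1.6216 F [ 1.1  0.1 -1.9] w 0.0942
shift [-0.0002  0.0056  0.1289] turn -0.0014 rows 2.064329128229363
```

View pics/side4c.png

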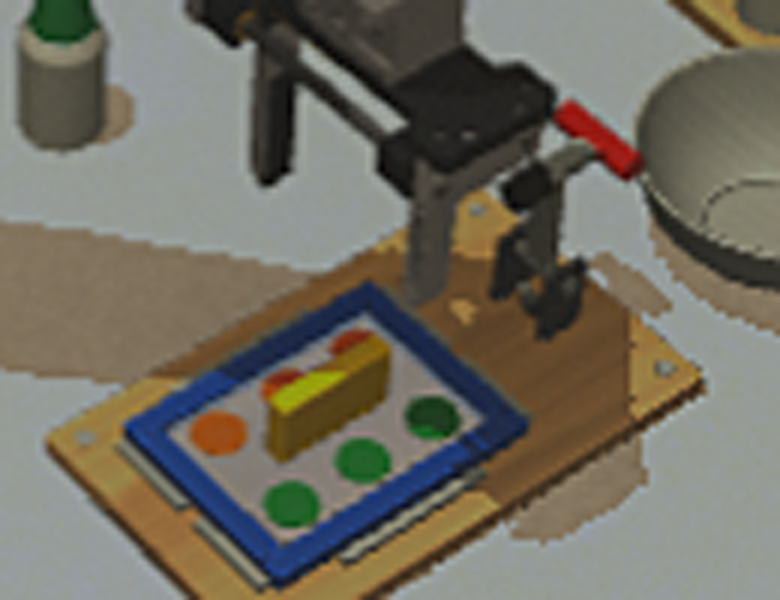

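The finger has snapped fully open: the bar is at (597,138), behind the hinge, and the frame is still in its rails. Now the rib. I'll keep the jaws partly closed so they clear the rim.

```bash
python3 -m pendant '0 0.004 0.03 0 0;0 0.004 0.06 0 0;0 0.004 0.06 0 0'; python3 to.py .506 -.2872 .034 1.623
python3 - <<'E'
from look import take
import cv2
for n,(x,y,w,h) in(("side",(270,205,130,100)),):
    take(n,n+"5");im=cv2.imread(f"pics/{n}5.png")[y:y+h,x:x+w];cv2.imwrite(f"pics/{n}5c.png",cv2.resize(im,None,fx=6,fy=6,interpolation=cv2.INTER_CUBIC))
E
```

```text
t: 6.6
position: [0.5089, -0.2866, 0.0934]
tool_rot: [[-0.052, 0.999, -0.004], [0.999, 0.052, 0.003], [0.004, -0.004, -1.0]]
contact_force: [-0.0, -0.6, -0.7]
gripper_width: 0.0674
t 6.6 pos [ 0.5089 -0.2866  0.0934] yaw 1.623 F [-0.  -0.6 -0.7] w 0.0674
shift [-0.0006 -0.0027  0.0594] turn -0.0 rows 0.9512058818682293
```

View pics/side5c.png

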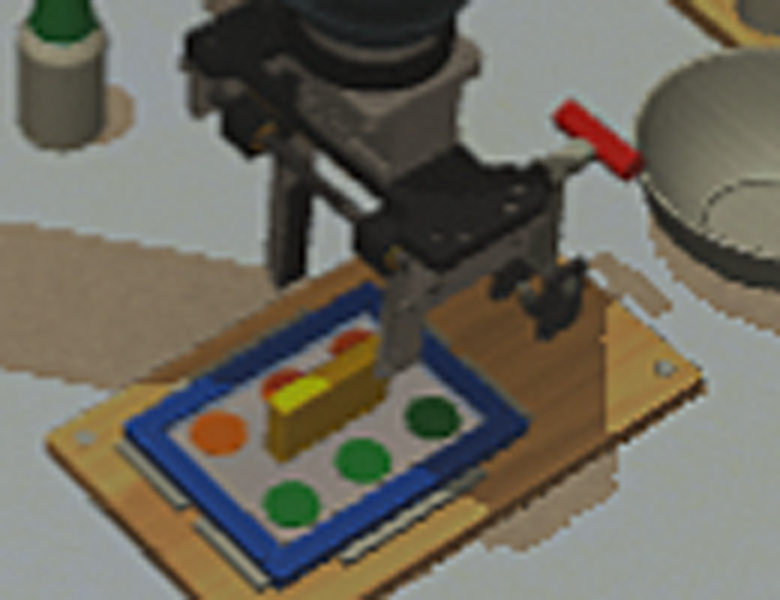

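```bash
python3 -m pendant '0 -0.002 0.02 0 -0.1;0 -0.002 0.04 0 -0.1;0 -0.002 0.055 0 -0.1;0 -0.002 0.059 0 -0.1;0 -0.002 0.059 0 -0.1'; python3 to.py .506 -.2872 .034 1.623
python3 - <<'E'
from look import take
import cv2
for n,(x,y,w,h) in(("side",(270,205,130,100)),):
    take(n,n+"6");im=cv2.imread(f"pics/{n}6.png")[y:y+h,x:x+w];cv2.imwrite(f"pics/{n}6c.png",cv2.resize(im,None,fx=6,fy=6,interpolation=cv2.INTER_CUBIC))
E
```

```text
t: 7.28
position: [0.5082, -0.288, 0.0365]
tool_rot: [[-0.052, 0.999, -0.0], [0.999, 0.052, 0.0], [0.0, -0.0, -1.0]]
contact_force: [0.2, -0.5, -0.5]
gripper_width: 0.0423
t 7.28 pos [ 0.5082 -0.288   0.0365] yaw 1.623 F [ 0.2 -0.5 -0.5] w 0.0423
shift [ 0.0009 -0.0022  0.0025] turn -0.0 rows 0.05532425440310322
```

View pics/side6c.png

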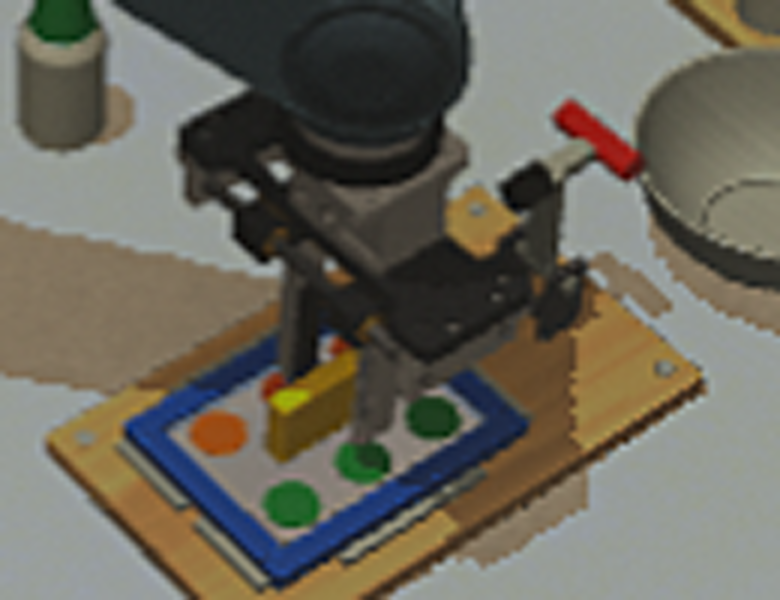

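The jaws at (300,370) and (372,430) straddle the middle of the rib. Closing.

```bash
python3 -m pendant '0.0005 -0.002 0.002 0 -0.1;0.0005 -0.002 0.002 0 -1;0.0005 -0.002 0.002 0 -1;0.0005 -0.002 0.002 0 -1;0.0005 -0.002 0.002 0 -1' 45;  python3 to.py .506 -.2872 .034 1.623; python3 -m pendant '0 0 -0.005 0 -1;0 0 -0.01 0 -1;0 0 -0.03 0 -1;0 0 -0.06 0 -1;0 0 -0.06 0 -1'
python3 to.py .506 -.2872 .22 1.623
```

```text
t: 7.95
position: [0.5063, -0.2874, 0.035]
tool_rot: [[-0.052, 0.999, 0.0], [0.999, 0.052, 0.0], [0.0, 0.0, -1.0]]
contact_force: [0.3, 0.3, 1.9]
gripper_width: 0.0137
t 7.95 pos [ 0.5063 -0.2874  0.035 ] yaw 1.623 F [0.3 0.3 1.9] w 0.0137
shift [ 0.0002 -0.0003  0.001 ] turn -0.0 rows 0.01638185406389895
t: 8.57
position: [0.5082, -0.2893, 0.0986]
tool_rot: [[-0.052, 0.999, 0.006], [0.999, 0.052, -0.005], [-0.005, 0.005, -1.0]]
contact_force: [0.3, -0.4, -2.4]
gripper_width: 0.0138
t 8.57 pos [ 0.5082 -0.2893  0.0986] yaw 1.623 F [ 0.3 -0.4 -2.4] w 0.0138
shift [ 0.0016 -0.0015 -0.1214] turn 0.0 rows 1.9423082357330697
```

```bash
cat > m2.py <<'E'
from geo import *
S=cam("side0");T=cam("top0");np.set_printoptions(precision=4,suppress=True)
sd=lambda p:unc(p,7,180,145);td=lambda p:unc(p,7,165,180)
ps=sd([(62,195),(168,410),(620,290),(190,352),(478,278),(108,187),(380,125)])
pt=td([(75,500),(410,540),(468,100),(373,495),(408,225),(112,470),(152,193)])
def W(q):
    a,b,w=q[3:6];M=np.array([(-.12,.09,.02),(-.12,-.09,.02),(.12,-.09,.02),(a,-w,.028),(b,-w,.028),(a,w,.028),(b,w,.028)])
    c,s=np.cos(q[2]),np.sin(q[2]);return M@np.array([[c,s,0],[-s,c,0],[0,0,1]])+[q[0],q[1],0]
f=lambda q:np.r_[(proj(S,W(q))-ps).ravel(),(proj(T,W(q))-pt).ravel()]
for g,n in((f,"both"),(lambda q:f(q)[:14],"side"),(lambda q:f(q)[14:],"top")):
    r=least_squares(g,[.5,.27,-.18,-.1,.05,.069]);q=r.x;print(n,q,abs(r.fun).max()); c,s=np.cos(q[2]),np.sin(q[2]);print(" seat",q[0]-.02*c,q[1]-.02*s,"-40",q[0]-.06*c,q[1]-.06*s)
E
python3 m2.py
```

```text
both [ 0.5016  0.267  -0.1875 -0.0997  0.0482  0.0696] 1.4738734295227687
 seat 0.4819987684176087 0.2707419373661459 -40 0.4426994899599977 0.27819624569832213
side [ 0.5016  0.265  -0.1927 -0.0987  0.0492  0.0693] 1.0257527298117282
 seat 0.481970266851135 0.2688419044099268 -40 0.44271042428345847 0.2765011969073613
top [ 0.5013  0.2683 -0.1836 -0.1007  0.047   0.0697] 0.35438277886817104
 seat 0.4816198177501145 0.2719203152682472 -40 0.4422924112827684 0.2792247728492145
```

```bash
python3 -m pendant '0 0 -0.04 0 -1;0 0 -0.08 0 -1;0 0 -0.12 0 -1;0 0 -0.12 0 -1'; python3 to.py .4378 .2788 .22 1.385
python3 - <<'E'
from look import take
take("side","side7")
E
```

```text
t: 9.07
position: [0.5076, -0.2888, 0.2178]
tool_rot: [[-0.052, 0.999, 0.005], [0.999, 0.052, -0.004], [-0.005, 0.005, -1.0]]
contact_force: [0.2, 0.3, -2.1]
gripper_width: 0.0133
t 9.07 pos [ 0.5076 -0.2888  0.2178] yaw 1.623 F [ 0.2  0.3 -2.1] w 0.0133
shift [ 0.5705 -0.0401 -0.005 ] turn 0.238 rows 9.150629581661754
```

View pics/side7.png

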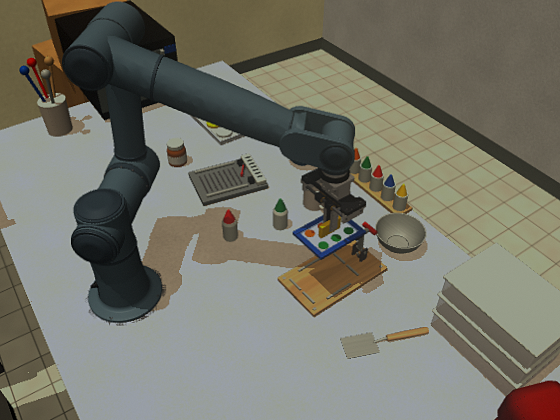

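The frame is held level at (328,233), the board is empty and the finger is still open. Carrying it over.

```bash
python3 -m pendant '0.04 0 0 0 -1;0.085 -0.005 0 0 -1;0.135 -0.01 0 0 -1;0.19 -0.015 0 0 -1;0.245 -0.02 0 0 -1'; python3 -m pendant '0.055 -0.005 0 0.05 -1;0.11 -0.01 0 0.1 -1;0.165 -0.015 0 0.15 -1;0.215 -0.02 0 0.2 -1;0.25 -0.02 0 0.238 -1';python3 to.py .4378 .2788 .22 1.385
```

```text
t: 9.75
position: [0.4714, -0.0419, 0.2115]
tool_rot: [[-0.051, 0.999, -0.005], [0.999, 0.051, 0.002], [0.002, -0.005, -1.0]]
contact_force: [1.2, 1.0, -2.0]
gripper_width: 0.0137
t: 10.38
position: [0.4381, 0.2063, 0.2115]
tool_rot: [[0.184, 0.983, -0.005], [0.983, -0.184, -0.001], [-0.002, -0.005, -1.0]]
contact_force: [0.1, 0.2, -2.5]
gripper_width: 0.0136
t 10.38 pos [0.4381 0.2063 0.2115] yaw 1.3852 F [ 0.1  0.2 -2.5] w 0.0136
shift [ 0.0712 -0.0137 -0.0085] turn 0.0002 rows 1.1686512653631562
```

```bash
python3 -m pendant '0.035 -0.007 0 0 -1;0.071 -0.0137 0.02 0 -1;0.071 -0.0137 0.06 0 -1;0.071 -0.0137 0.11 0 -1;0.071 -0.0137 0.12 0 -1'; python3 -m pendant '0 0 0 0 -1;0 0 0 0 -1'; python3 - <<'E'
from look import take
import cv2
for n,(x,y,w,h),k in(("side",(170,110,120,100),6.5),("top",(160,175,90,90),6.5)):
    take(n,n+"8");im=cv2.imread(f"pics/{n}8.png")[y:y+h,x:x+w];cv2.imwrite(f"pics/{n}8c.png",cv2.resize(im,None,fx=k,fy=k,interpolation=cv2.INTER_CUBIC))
E
python3 to.py .4378 .2788 .045 1.385
```

```text
t: 11.0
position: [0.4353, 0.2753, 0.0887]
tool_rot: [[0.185, 0.983, -0.011], [0.983, -0.185, -0.004], [-0.006, -0.011, -1.0]]
contact_force: [-0.9, 0.0, -2.2]
gripper_width: 0.0134
t: 11.25
position: [0.4414, 0.2773, 0.0966]
tool_rot: [[0.185, 0.983, 0.003], [0.983, -0.185, 0.001], [0.002, 0.003, -1.0]]
contact_force: [-0.0, 0.5, -2.4]
gripper_width: 0.0137
t 11.35 pos [0.4414 0.2774 0.0967] yaw 1.3849 F [ 0.  -0.2 -2. ] w 0.0139
shift [ 0.0006 -0.004   0.0517] turn -0.0001 rows 0.8299581692819065
```

View pics/side8c.png

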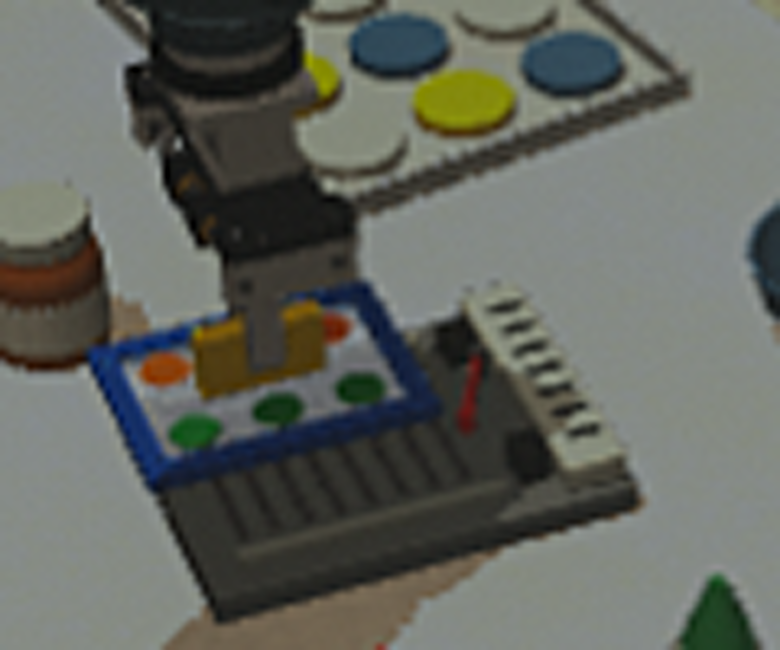

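View pics/top8c.png

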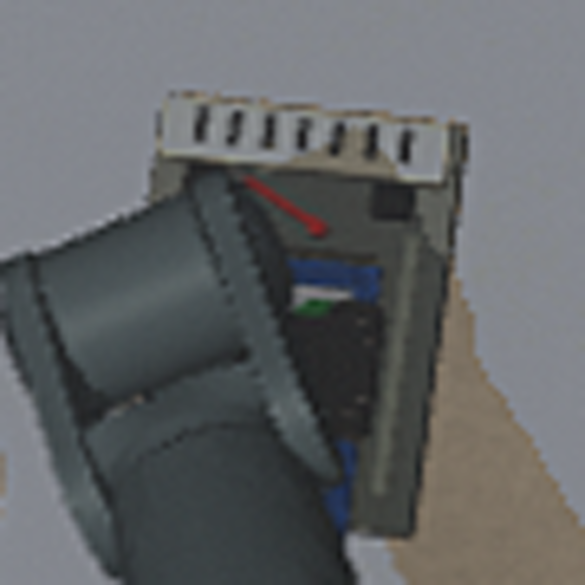

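```bash
cat > m3.py <<'E'
from geo import *
np.set_printoptions(precision=4,suppress=True)
S=cam("side8");ps=unc([(92,352),(157,485),(438,408),(362,287)],6.5,170,110)
M=np.array([(-.08,.06),(-.08,-.06),(.08,-.06),(.08,.06)])
def W(q):
    c,s=np.cos(q[2]),np.sin(q[2]);return np.c_[M@np.array([[c,s],[-s,c]])+q[:2],np.full(4,q[3])]
for z in(.0867,None):
    g=lambda q:(proj(S,W(np.r_[q[:3],z if z else q[3]]))-ps).ravel()
    r=least_squares(g,[.44,.28,-.18,.087]);print(r.x,r.fun)
E
python3 m3.py
```

```text
[ 0.4411  0.274  -0.1743  0.087 ] [-1.1073  0.416  -0.7837  0.2156  1.1242 -0.1275  0.796  -0.7578]
[ 0.4661  0.3276 -0.1773  0.0405] [-0.0412  0.608  -0.1867 -0.3695 -0.0095 -0.1426  0.2518 -0.0781]
```

```bash
python3 -m pendant '0.0023 -0.004 0.015 0 -1;0.0023 -0.004 0.03 0 -1;0.0023 -0.004 0.042 0 -1;0.0023 -0.004 0.05 0 -1;0.0023 -0.004 0.05 0 -1'; python3 -m pendant '0 0 0 0 -1'; python3 - <<'E'
from look import take
import cv2
for n,(x,y,w,h),k in(("side",(170,110,120,100),6.5),("top",(160,175,90,90),6.5)):
    take(n,n+"9");im=cv2.imread(f"pics/{n}9.png")[y:y+h,x:x+w];cv2.imwrite(f"pics/{n}9c.png",cv2.resize(im,None,fx=k,fy=k,interpolation=cv2.INTER_CUBIC))
E
python3 to.py .4378 .2803 .040 1.385
```

```text
t: 11.98
position: [0.436, 0.2797, 0.0439]
tool_rot: [[0.185, 0.983, -0.002], [0.983, -0.185, -0.001], [-0.001, -0.002, -1.0]]
contact_force: [0.7, -0.8, -2.4]
gripper_width: 0.0142
t: 12.1
position: [0.437, 0.2801, 0.0451]
tool_rot: [[0.185, 0.983, 0.001], [0.983, -0.185, 0.0], [0.0, 0.001, -1.0]]
contact_force: [-0.4, 0.5, -1.4]
gripper_width: 0.0137
t 12.2 pos [0.4371 0.2801 0.0454] yaw 1.3851 F [ 0.1  0.1 -2.1] w 0.0139
shift [0.0003 0.0007 0.0054] turn 0.0001 rows 0.08665653068505295
```

View pics/side9c.png

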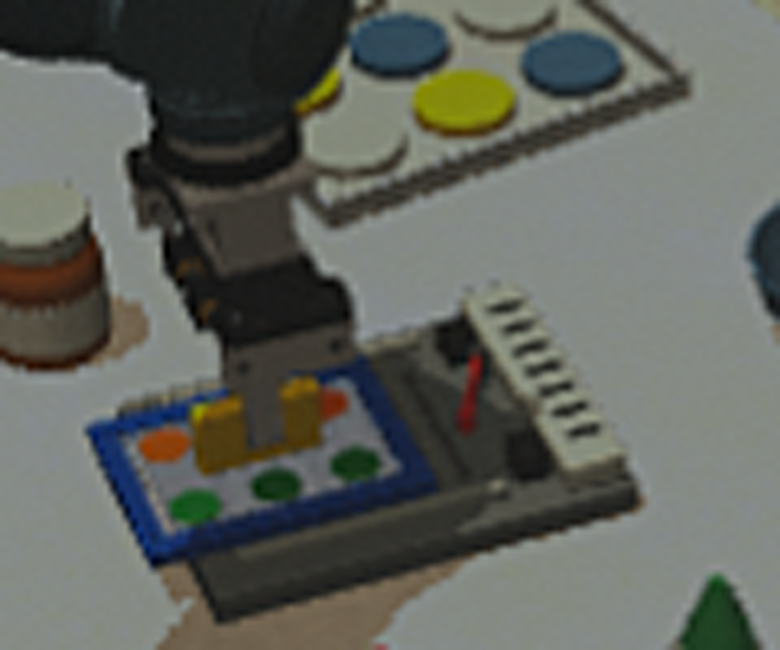

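View pics/top9c.png

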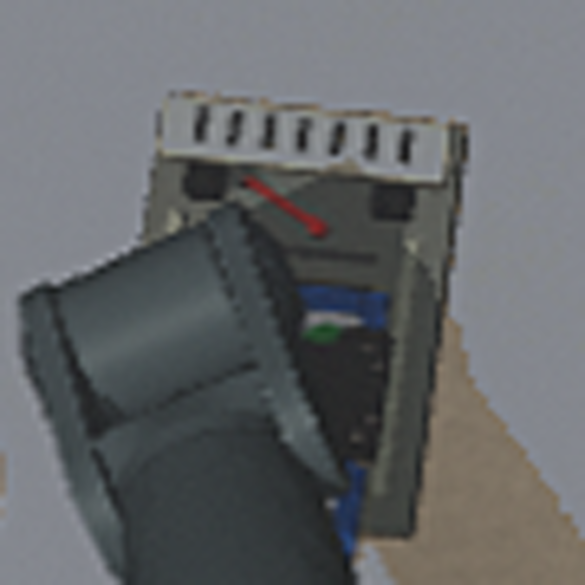

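The frame sits between the guides: its right edge in the top crop is at column 388, the guide's inner edge at about 398. The front edge is well short of the lever tip at (320,229). Lowering to the floor.

```bash
python3 -m pendant '0 0 0.002 0 -1;0 0 0.004 0 -1;0 0 0.005 0 -1;0 0 0.005 0 -1'; python3 to.py .482 .272 .040 1.386
```

```text
t: 12.7
position: [0.4366, 0.2799, 0.0399]
tool_rot: [[0.185, 0.983, -0.0], [0.983, -0.185, -0.0], [-0.0, -0.0, -1.0]]
contact_force: [-1.4, -1.4, 0.3]
gripper_width: 0.0136
t 12.7 pos [0.4366 0.2799 0.0399] yaw 1.3851 F [-1.4 -1.4  0.3] w 0.0136
shift [ 0.0006  0.0461 -0.0001] turn -0.0009 rows 0.7374430996863339
```

Touching the floor: the carried weight has gone from the force reading. Sliding in.

```bash
python3 -m pendant '0 0.008 0 0 -1;0 0.016 0 0 -1;0 0.024 0 0 -1;0 0.032 0 0 -1;0 0.038 0 0 -1'; python3 -m pendant '0 0 0 0 -1';python3 to.py .482 .272 .040 1.386
python3 - <<'E'
from look import take
import cv2
for n,(x,y,w,h),k in(("side",(170,110,120,100),6.5),("top",(160,175,90,90),6.5)):
    take(n,n+"10");im=cv2.imread(f"pics/{n}10.png")[y:y+h,x:x+w];cv2.imwrite(f"pics/{n}10c.png",cv2.resize(im,None,fx=k,fy=k,interpolation=cv2.INTER_CUBIC))
E
```

```text
t: 13.32
position: [0.4742, 0.2729, 0.0399]
tool_rot: [[0.185, 0.983, -0.001], [0.983, -0.185, 0.0], [-0.0, -0.001, -1.0]]
contact_force: [-4.7, 0.5, 5.0]
gripper_width: 0.0136
t: 13.45
position: [0.4752, 0.2727, 0.0399]
tool_rot: [[0.185, 0.983, 0.002], [0.983, -0.185, -0.0], [0.0, 0.002, -1.0]]
contact_force: [0.8, -1.2, -0.1]
gripper_width: 0.0131
t 13.45 pos [0.4752 0.2727 0.0399] yaw 1.3847 F [ 0.8 -1.2 -0.1] w 0.0131
shift [ 0.0006  0.0068 -0.    ] turn -0.0013 rows 0.10981937445333258
```

View pics/side10c.png

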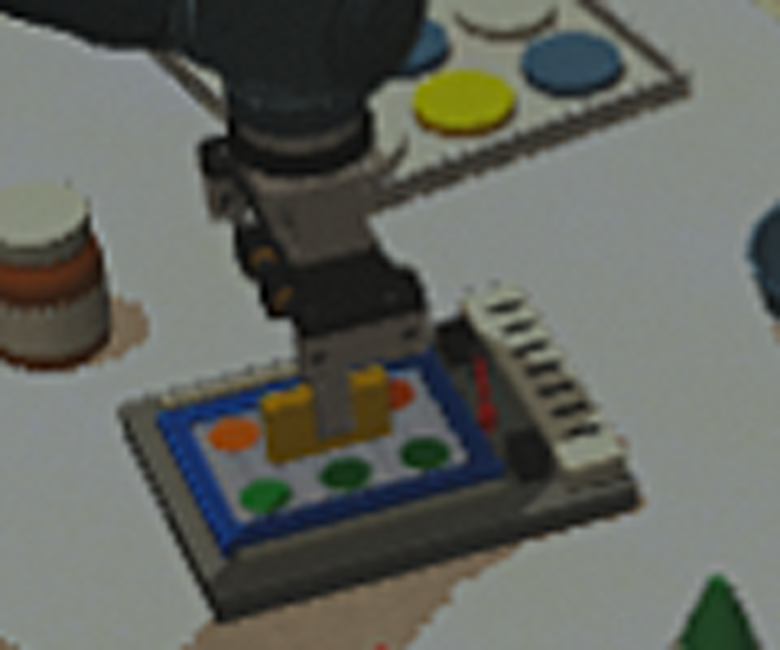

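View pics/top10c.png

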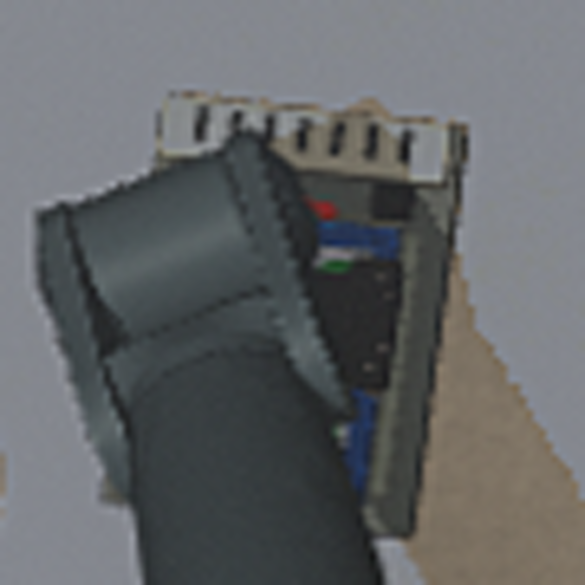

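The lever tip at (487,415) is being pushed and a few mm of gap to the stops remain. I'll continue in small steps until the force rises.

```bash
python3 -m pendant '0 0.002 0 0 -1;0 0.004 0 0 -1;0 0.006 0 0 -1;0 0.006 0 0 -1'; python3 -m pendant '0 0.0015 0 0 -1;0 0.0015 0 0 -1';python3 -m pendant '0 0.0015 0 0 -1;0 0.0015 0 0 -1';python3 to.py .482 .272 .040 1.386
```

```text
t: 14.05
position: [0.4793, 0.272, 0.0399]
tool_rot: [[0.185, 0.983, -0.001], [0.983, -0.185, 0.0], [-0.0, -0.001, -1.0]]
contact_force: [-4.3, 0.1, 4.8]
gripper_width: 0.0135
t: 14.3
position: [0.4808, 0.2717, 0.0399]
tool_rot: [[0.185, 0.983, -0.001], [0.983, -0.185, 0.0], [-0.0, -0.001, -1.0]]
contact_force: [-4.4, 0.3, 5.1]
gripper_width: 0.0139
t: 14.55
position: [0.4812, 0.2717, 0.0399]
tool_rot: [[0.185, 0.983, -0.004], [0.983, -0.185, 0.0], [-0.0, -0.004, -1.0]]
contact_force: [-9.0, 0.5, 8.9]
gripper_width: 0.0136
t 14.55 pos [0.4812 0.2717 0.0399] yaw 1.3851 F [-9.   0.5  8.9] w 0.0136
shift [ 0.0005  0.0007 -0.0001] turn -0.0009 rows 0.013814299105686847
```

```bash
python3 -m pendant '0 0.0015 0 0 -1;0 0.0015 0 0 -1';python3 -m pendant '0 0.0015 0 0 -1;0 0.0015 0 0 -1';python3 to.py .482 .272 .040 1.386
python3 - <<'E'
from look import take
import cv2
for n,(x,y,w,h),k in(("side",(170,110,120,100),6.5),("top",(160,175,90,90),6.5)):
    take(n,n+"11");im=cv2.imread(f"pics/{n}11.png")[y:y+h,x:x+w];cv2.imwrite(f"pics/{n}11c.png",cv2.resize(im,None,fx=k,fy=k,interpolation=cv2.INTER_CUBIC))
E
```

```text
t: 14.8
position: [0.4813, 0.2716, 0.0399]
tool_rot: [[0.185, 0.983, -0.007], [0.983, -0.185, 0.0], [-0.001, -0.007, -1.0]]
contact_force: [-14.8, 1.7, 12.9]
gripper_width: 0.0137
t: 15.05
position: [0.4814, 0.2716, 0.0398]
tool_rot: [[0.185, 0.983, -0.01], [0.983, -0.185, 0.0], [-0.002, -0.01, -1.0]]
contact_force: [-18.6, 3.1, 16.6]
gripper_width: 0.0136
t 15.05 pos [0.4814 0.2716 0.0398] yaw 1.3851 F [-18.6   3.1  16.6] w 0.0136
shift [ 0.0005  0.0005 -0.0002] turn -0.0009 rows 0.01177790628399242
```

View pics/side11c.png

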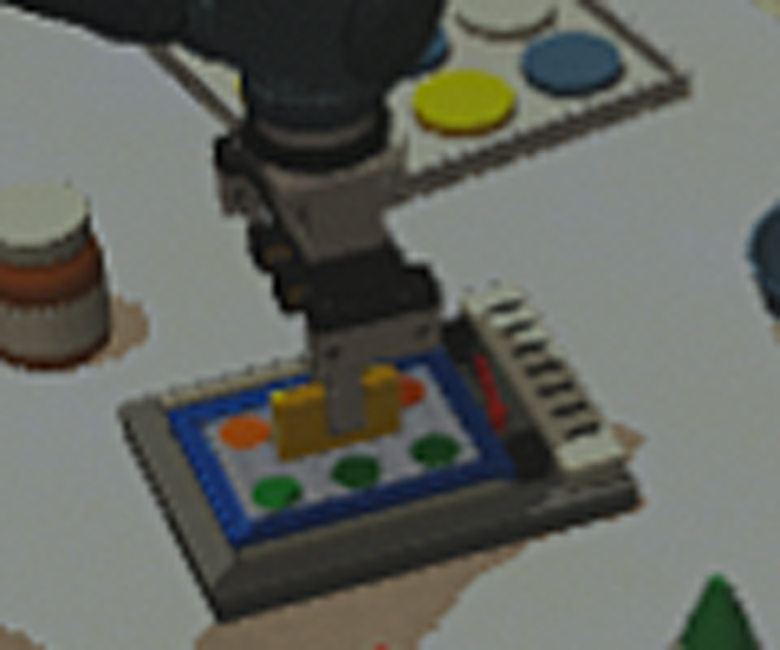

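View pics/top11c.png

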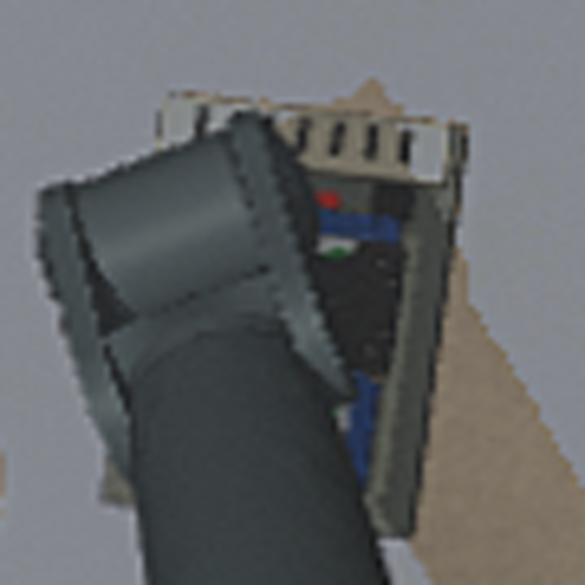

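The frame is against the stops: position stalled at x=0.481 while force rose to 18 N, and the lever is pushed back. I'll ease the command and let go.

```bash
python3 -m pendant '0 -0.0015 -0.001 0 -1;0 -0.0025 -0.001 0 -1;0 -0.0025 -0.001 0 -1'; python3 -m pendant '0 0 0 0 -0.7;0 0 0 0 -0.5;0 0 0 0 -0.3;0 0 0 0 -0.3;0 0 0 0 -0.3'; python3 to.py .482 .272 .040 1.386
```

```text
t: 15.52
position: [0.4815, 0.2716, 0.0399]
tool_rot: [[0.185, 0.983, -0.003], [0.983, -0.185, 0.001], [-0.0, -0.004, -1.0]]
contact_force: [-6.2, 3.9, 1.2]
gripper_width: 0.0138
t: 16.15
position: [0.4835, 0.2711, 0.0409]
tool_rot: [[0.185, 0.983, 0.001], [0.983, -0.185, -0.0], [0.0, 0.001, -1.0]]
contact_force: [-0.8, 0.2, -0.3]
gripper_width: 0.0325
t 16.15 pos [0.4835 0.2711 0.0409] yaw 1.3848 F [-0.8  0.2 -0.3] w 0.0325
shift [ 0.0006 -0.0017  0.0009] turn -0.0012 rows 0.032150945202854435
```

Released cleanly. Going up and away for a check.

```bash
python3 -m pendant '0 0 -0.02 0 -0.3;0 0 -0.06 0 -0.3;0 0 -0.12 0 -0.3;0 0 -0.18 0 -0.3;0.05 -0.02 -0.18 0 -0.3'; python3 -m pendant '0.05 -0.02 0 0 -0.3;0.11 -0.03 0 0 -0.3;0.17 -0.03 0 0 -0.3;0.23 -0.03 0 0 -0.3;0.28 -0.03 0 0 -0.3'; python3 -m pendant '0 0 0 0 -0.3;0 0 0 0 -0.3'; python3 - <<'E'
from look import take
import cv2
for n,(x,y,w,h),k in(("side",(170,130,110,85),7),("top",(160,175,90,85),7)):
    take(n,n+"12");im=cv2.imread(f"pics/{n}12.png")[y:y+h,x:x+w];cv2.imwrite(f"pics/{n}12c.png",cv2.resize(im,None,fx=k,fy=k,interpolation=cv2.INTER_CUBIC))
E
```

```text
t: 16.77
position: [0.477, 0.3241, 0.228]
tool_rot: [[0.19, 0.982, 0.012], [0.982, -0.19, 0.004], [0.007, 0.011, -1.0]]
contact_force: [0.1, 0.6, -0.0]
gripper_width: 0.033
t: 17.4
position: [0.4951, 0.6068, 0.2204]
tool_rot: [[0.184, 0.983, 0.0], [0.983, -0.184, -0.0], [-0.0, 0.0, -1.0]]
contact_force: [0.6, 0.0, 0.7]
gripper_width: 0.0326
t: 17.65
position: [0.495, 0.6042, 0.2204]
tool_rot: [[0.185, 0.983, -0.0], [0.983, -0.185, -0.001], [-0.001, -0.0, -1.0]]
contact_force: [-0.2, -0.5, 0.2]
gripper_width: 0.0326
```

View pics/side12c.png

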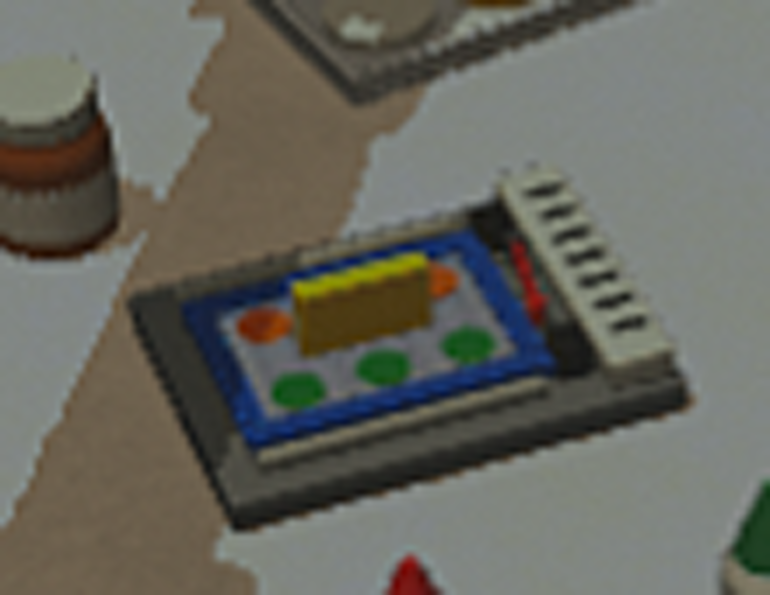

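View pics/top12c.png

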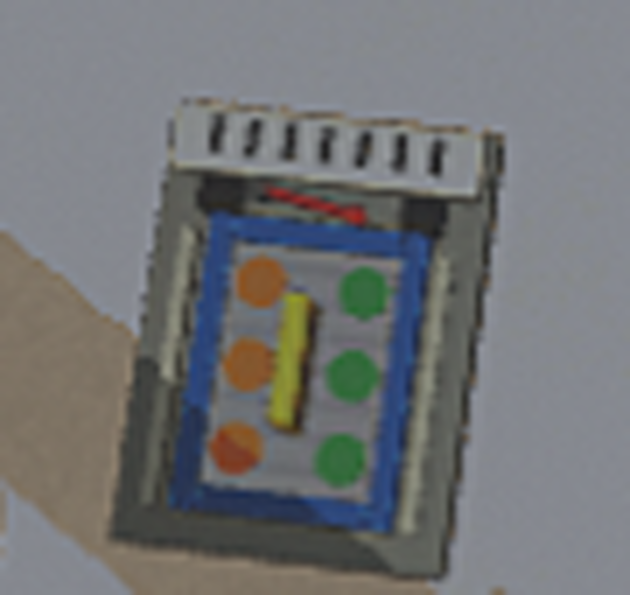

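View pics/side12.png

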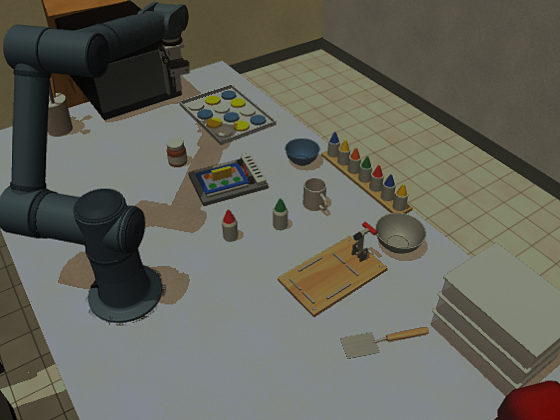

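View pics/top12.png

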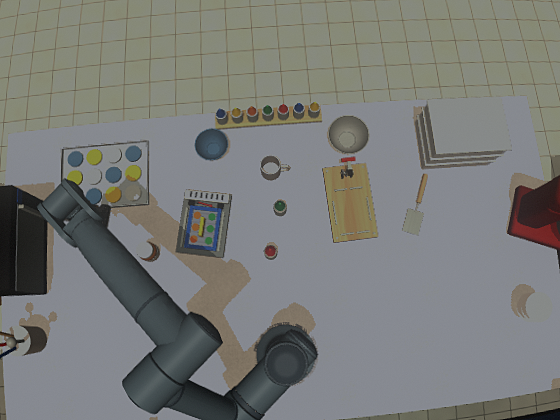

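The frame lies flat between the guides with its edge on both stops, (220,212) and (425,235) in the top crop. The lever has turned from about 33° to 14° in the picture, roughly 0.33 rad. The finger stays open, and bottles, mug, jar and spatula are at their first pixel positions. Handing in.

```bash
python3 -c "
from workcell import *
print(read_state()['t'],close_job())"
```

```text
the job is handed in; nothing more can be done
17.75 None
```

The job is done and handed in at 17.75 s; no verdict was given.

- **Finger:** I gripped the red bar by its two flat ends, swung it to about 1.0 rad while the frame still lay in the board, and let go. It snapped to its open stop and was still open in the last pictures.
- **Frame:** I lifted it by the yellow rib, set it on the bay floor about 45 mm short of home, and slid it in. It stalled against the stops at about 18 N.
- **Last checks:** The pictures show the frame flat between the guides, touching both stops. The lever has turned about 0.33 rad (measured from the picture), past the 0.2 at which the switch closes. The bottles, mug, jar and spatula look unmoved, and the arm is clear with about zero force.
- **Disagreement:** The side camera read y about 3 mm lower than the robot's own position, and its dock position was low by about the same amount. I corrected the dock position for this, and the top view agreed.
- **Slip:** One mistyped move command was cancelled before the arm moved.

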